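# Dim the light panel to the third click

## Task

The light panel under the parchment was left too bright. With the fingertips, gently push the red lever on its dimmer box all the way back to the stop at the black-dot end, then push it the other way, counting the clicks by feel, and leave it resting in the third click from that stop, without it ever going on past the third click. Only push the lever, do not squeeze it or lean hard on the box, and do not shift anything else on the bench.

Things in the scene. Friction and masses are not known exactly. Their poses are not given: they have to be found in the camera images.
- dimmer: dimmer box of the light panel: grey metal box fixed to the bench, 110 mm (its x) x 200 mm (its y) x 54 mm high, aluminium top plate with a dark slot along its y axis. Origin at the centre of its underside, z up. The black dot (dark end) is at its -y end, the yellow dot (bright end) at its +y end.
- lever_paddle (a point): centre of the red paddle of the lever, 79 mm above the bench. The paddle stands upright on a thin stem over the slot: 12 mm thick along the box's y axis (the sliding direction), 34 mm wide along its x axis, 34 mm high, so its top is 96 mm above the bench and there is an 8 mm gap between its underside and the box. Push it on its flat faces, which look to the box's +y and -y.
- lever (a joint): lever travel from the dark stop towards the bright end (box +y), m. 0: on the dark stop, paddle centre at box y = -40 mm. Clicks at 0.016, 0.032, 0.048 (third), 0.064; bright stop 0.080. Leaving a click takes about 6 N at first, less towards the hump half-way, then the catch snaps the lever on into the next click, ahead of the finger. Starts somewhere from the first to the second click; stays in any click.
- weight: small brass weight with a knob, 38 mm diameter, 42 mm high, standing loose near the robot's side of the dimmer box; leave alone. Origin at the centre of its underside.
- jar: clear jar with aluminium cap, 60 mm diameter, 65 mm high, loose, beyond the dimmer box; leave alone. Origin at the centre of its underside.
- eraser: white eraser block 35 x 55 x 22 mm, loose, beyond the dimmer box; leave alone. Origin at the centre of its underside.
- wash: white bottle with blue cap, 52 mm diameter, 130 mm high, loose, on the right beyond the dimmer; leave alone. Origin at the centre of its underside.
- dish: white ceramic bowl, 90 mm diameter, 30 mm high, loose, to the right of the dimmer; leave alone. Origin at the centre of its underside.
- spatula: spatula, 180 mm long, lying loose on the right; leave alone. Origin near its middle, x along it.
- brush: brush, 170 mm long, lying loose on the right near the robot; leave alone. Origin near its middle, x along it.

How it is judged:
By the outcome, as a careful person would: the job done as asked, in the order asked, and still so for the second after the job is handed in, with the robot touching nothing.
It also fails if it takes over 61 s, if anything falls off the work surface, if the arm or the gripper's body presses on something with over 40 N, if the wrist force passes 120 N, or if a joint passes its speed limit or range.

## Robot

A 6-joint arm with a two-finger parallel gripper is mounted at the origin on the work surface. World frame = base frame: x ahead of the robot, y to its left, z up, the work surface at z = 0. Lengths are in m, angles in degrees, forces in N, time in s.
With the tool pointing down it reaches from about 0.4 to 0.825 m from the base axis. Payload 7 kg.
Tool frame: the origin (TCP) lies between the finger pads; the fingertips stand 19 mm ahead of it and the grasp point (between the pads) is the TCP (r.tip_extent is the distance from the TCP to the fingertips, in m); z points along the fingers, y is the direction in which the jaws open and shut (so a half turn about z gives the same grasp; the last joint's range is limited). The gripper opens to 88 mm and grips with 3 to 60 N. Pads are 19 mm wide; open, the fingers measure 130 mm over their backs; the gripper's body (78 mm by 193 mm) begins 47 mm behind the grasp point.
Start: joints at [90.82, 20.546, 0.682, 0, -70.136, -16.507], TCP at [0.183, 0.65, 0.246] pointing down, gripper open.
Joint ranges: [-176.03, 176.03], [-82.01, 121.73], [-58.28, 71.71], [-173.87, 95.51], [-174.79, -0.11], [-173.66, 173.66]. Speed limits (degrees/s): [136.94, 136.94, 172.46, 180, 180, 180].

## Interface

Orientations are given as [roll, pitch, yaw] about the fixed x, y, z axes, in that order (R = Rz(yaw) Ry(pitch) Rx(roll)).
In Python, from plant import r, capture, workorder, spotter gives the robot as it stands.
- The arm moves only by the tool step_arm, never from a script. Its argument "motion" is a list of rows, each a list of 5 numbers: the finger opening in m, from 0 to 0.0876, then the shift along the tool's x, y, z in m, then the turn about the tool's z in rad. In form: [[grip, dx, dy, dz, roll], ...]. A call has 1 to 5 rows; each row is the pose to reach, as a shift and turn from the pose commanded when the call began, along the tool's axes at that moment; what a row does not reach only later rows make up. A row lasts 1/8 s, in which the tool goes at most 62.5 mm and 10.7 degrees, less where a joint would pass 70% of its speed; a pose out of reach is approached as far as the arm can. A call with a gripper value outside its range is refused whole. The fingers move at their own pace and stop on an object; "newtons" is the grip in N (left out, the last holds). Time passes only in rows, so rows that repeat a pose let the fingers close. It gives the time, the measured TCP pose, the force and the opening at its end, in the units of the state.
- r.get_state(): the state, without advancing time (a new reading comes with each control period).
- capture(name): name is "side" or "top" or "wrist"; returns a dict with "image" (400x640x3 uint8, red, green, blue), "z_map" (400x640 float32, m along the optical axis (not along the pixel's ray), 0 where there is no reading), "fx", "fy", "cx", "cy" (pixels), "pose" (4x4, takes a point from camera to world coordinates). Camera axes: x right, y down, z forward; pixel columns grow to the right and rows downward; lengths in m; the calibration is good to about 2 mm. A picture is of the moment at which its call begins.
- workorder.close_job(): hands the job in, once; it reports no verdict.
Trained networks look in the newest picture that a camera, given by its name, has taken for a name from the list of things; names that differ only in an ending like _2 or _b are one class to them, and where a whole thing is asked for, a point or a joint stands for the part that bears it (a point fixed in the world has none). Each returns a list of dicts, best first, with "p" (0 to 1); they miss things now and then, are a little off and sometimes report something else, mostly with a low value. They report only what shows in the picture. A call takes as long as a camera call.
- spotter.regions_of(camera, label): "mask" (400x640 bool, what is visible of it).
- spotter.tip_of(camera, label): "location" ([x, y, z] in m, in world coordinates, good to about 4 mm: a listed point, or the origin of a listed thing).
The state is a dict: "time_s": time; "joints": joint angles; "qd": joint speeds; "joint_torque": joint torques, N m; "tcp_pos": TCP position; "eef_rot": TCP orientation; "contact_force": force on the tool from outside, world axes, zero at the start; "moment": the same for the moment, N m; "gripper_width": finger opening in m.
Only numpy, scipy, OpenCV 4.12 (cv2) and the standard library are available. Lean on these libraries where they do the work, as an engineer would, in place of code of your own. Each camera call takes 0.05 s, during which the arm holds its last target.

## Working session

There is one attempt and no reset: what is moved stays moved. The work goes in short steps, Python scripts to look and compute and a tool call to move; the robot and the scene stay as the last step left them, time stands still between calls to the robot, and variables do not carry over. Pictures are saved under pics/ and viewed, and the job is handed in when it is done.

Besides the shell and the picture viewer there is one more tool, called by a JSON object that holds its "method" and its "body". step_arm: Moves the arm, as the interface text tells. Its arguments: {"type":"object","properties":{"motion":{"type":"array","items":{"type":"array","items":{"type":"number"}}},"newtons":{"type":"number"}},"required":["motion"]}

```bash
mkdir -p pics; python3 - <<'E'
from plant import r, capture, workorder, spotter
import cv2
s=r.get_state();print(s)
for c in("side","top","wrist"):
    d=capture(c);cv2.imwrite(f"pics/{c}0.png",d["image"][:,:,::-1])
    for l in("lever_paddle","dimmer","weight"):
        for o in spotter.tip_of(c,l)[:2]:print(c,l,o)
E
```

```text
{'time_s': 0.0, 'joints': array([ 9.08199453e+01,  2.05917852e+01,  6.32303990e-01, -2.05178398e-02,
       -7.01367232e+01, -1.65063672e+01]), 'qd': array([ 0.00939079,  0.00424748,  0.02020035, -0.06196488, -0.1065532 ,
        0.07730706]), 'joint_torque': array([-6.90718957e-05, -5.82713342e+01,  2.93061268e+01,  6.99731871e+00,
        6.87642954e-03, -1.63073105e-04]), 'tcp_pos': array([0.18240479, 0.64939117, 0.24460631]), 'eef_rot': array([ 1.79902280e+02, -8.84347241e-03, -1.56934021e+01]), 'contact_force': array([-0.39614384,  0.31312381, -0.01813418]), 'moment': array([-0.02730707,  0.01874107, -0.0063875 ]), 'gripper_width': 0.0876859014142816}
side lever_paddle {'location': [0.5642, 0.0205, 0.0848], 'p': 0.51}
side dimmer {'location': [0.5582, 0.0433, -0.002], 'p': 0.66}
side weight {'location': [0.4788, -0.0328, -0.0031], 'p': 0.68}
side weight {'location': [0.7206, -0.3235, -0.0003], 'p': 0.68}
top lever_paddle {'location': [0.5693, 0.0201, 0.0783], 'p': 0.45}
top dimmer {'location': [0.5626, 0.0444, -0.0025], 'p': 0.85}
top weight {'location': [0.4759, -0.0338, -0.0029], 'p': 0.56}
top weight {'location': [0.5691, 0.0212, 0.0789], 'p': 0.24}
```

View pics/side0.png

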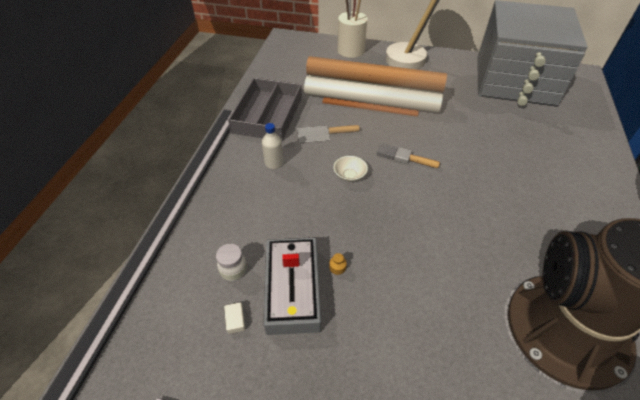

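View pics/top0.png

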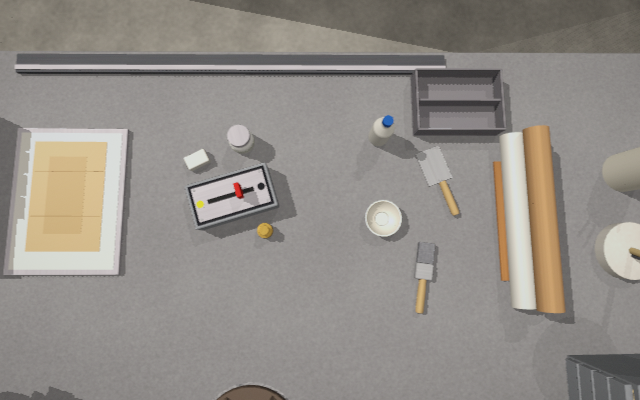

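The top view shows the dimmer at about (232,196), with the black dot at right (261,186), the yellow dot at left (200,204) and the red paddle at (238,190). The brass weight is at (264,230) and the jar at (239,138). Next I measure the box axis and paddle from depth.

```bash
cat > h.py <<'E'
from plant import r, capture, workorder, spotter
import cv2, numpy as np
def cloud(d):
    z=d["z_map"];v,u=np.mgrid[:z.shape[0],:z.shape[1]]
    P=np.stack([(u-d["cx"])/d["fx"]*z,(v-d["cy"])/d["fy"]*z,z],-1)
    return P@d["pose"][:3,:3].T+d["pose"][:3,3]
E
python3 - <<'E'
from h import *
for c in("top","side"):
    d=capture(c);W=cloud(d);hsv=cv2.cvtColor(d["image"],cv2.COLOR_RGB2HSV)
    near=(abs(W[...,0]-.56)<.16)&(abs(W[...,1]-.04)<.16)&(d["z_map"]>0)
    red=near&((hsv[...,0]<6)|(hsv[...,0]>174))&(hsv[...,1]>150)&(hsv[...,2]>80)
    p=W[red];print(c,"red",len(p),p.mean(0),np.median(p,0),np.percentile(p,5,0),np.percentile(p,95,0))
    t=p[p[:,2]>.09];print("  red top",len(t),t.mean(0) if len(t) else 0)
    yel=near&(hsv[...,0]>22)&(hsv[...,0]<35)&(hsv[...,1]>150)&(abs(W[...,2]-.055)<.012);print("  yellow",yel.sum(),W[yel].mean(0))
    q=near&(abs(W[...,2]-.054)<.006);n,l,st,ce=cv2.connectedComponentsWithStats(q.astype(np.uint8));k=1+st[1:,4].argmax()
    print("  rect",cv2.minAreaRect(W[l==k][:,:2].astype(np.float32)),len(W[l==k]),np.median(W[l==k][:,2]))
    dark=(l==k)&(hsv[...,2]<60)
    n,l2,st,ce=cv2.connectedComponentsWithStats(dark.astype(np.uint8))
    for i in range(1,n):
        if st[i,4]>4: print("   dark",st[i,4],W[l2==i].mean(0))
    for nm in("jar","eraser","weight"):
        print(nm,[(o["location"],o["p"]) for o in spotter.tip_of(c,nm)[:2]])
    g=cv2.resize(d["image"][150:250,170:300] if c=="top" else d["image"][220:345,200:360],None,fx=5,fy=5,interpolation=cv2.INTER_CUBIC);cv2.imwrite(f"pics/{c}_z.png",g[:,:,::-1])
E
```

```text
top red 94 [0.5647957  0.01759857 0.09207228] [0.56453458 0.017045   0.09562491] [0.55130325 0.01003577 0.06991235] [0.57917436 0.02753274 0.09822953]
  red top 77 [0.56556724 0.01768204 0.09560788]
  yellow 32 [0.53928822 0.1133408  0.05568954]
  rect ((0.5597078204154968, 0.041324272751808167), (0.1102217584848404, 0.19977885484695435), 16.425832748413086) 3752 0.053570291815835336
   dark 343 [0.5553651  0.04138351 0.05319815]
   dark 28 [ 0.581189   -0.02821445  0.05474786]
   dark 38 [0.57196592 0.00223038 0.05471532]
   dark 88 [0.55432093 0.06342761 0.05498891]
jar [([0.7051, 0.0226, -0.0002], 0.96)]
eraser [([0.6535, 0.1352, 0.0064], 0.83), ([0.5709, 0.021, 0.0769], 0.24)]
weight [([0.4759, -0.0346, -0.0034], 0.62)]
side red 190 [0.5652615  0.0237941  0.08568231] [0.56539858 0.02424124 0.088501  ] [0.55167899 0.01684293 0.0680893 ] [0.57860987 0.02886814 0.09670153]
  red top 88 [0.56533667 0.02187806 0.09471284]
  yellow 47 [0.53925262 0.11406751 0.05448666]
  rect ((0.5606120824813843, 0.043654799461364746), (0.10978879779577255, 0.20119206607341766), 16.44649314880371) 4345 0.05302403409985923
   dark 21 [ 0.60019867 -0.0389193   0.05326207]
   dark 429 [0.54886191 0.06853671 0.05271219]
   dark 27 [ 0.58128581 -0.02748137  0.05480621]
   dark 122 [0.55495224 0.06093623 0.05401299]
jar [([0.7045, 0.0276, -0.0016], 0.89)]
eraser [([0.6577, 0.137, -0.0037], 0.86)]
weight []
```

```bash
cat >> h.py <<'E'
YAW=16.43
B=np.array([.5602,.0425]);ca,sa=np.cos(np.radians(YAW)),np.sin(np.radians(YAW))
def box(p): d=np.array(p[:2])-B; return np.array([d@[ca,sa],d@[-sa,ca]])
def toworld(x,y): return B+x*np.array([ca,sa])+y*np.array([-sa,ca])
def delta(p,yaw,target):
    a=np.radians(yaw);d=np.array(target)-np.array(p)
    return np.array([d[0]*np.cos(a)+d[1]*np.sin(a),d[0]*np.sin(a)-d[1]*np.cos(a),-d[2]])
def rep():
    s=r.get_state();b=box(s["tcp_pos"]);f=s["contact_force"]
    print("t",s["time_s"],"tcp",s["tcp_pos"].round(4),"rot",s["eef_rot"].round(2),"box",b.round(4),"F boxxy",np.round([f[0]*ca+f[1]*sa,-f[0]*sa+f[1]*ca,f[2]],2),"w",s["gripper_width"])
E
python3 - <<'E'
from h import *
print(box([.5655,.0198]))
t=[*toworld(-.001,-.0233),.16];print(t,delta([.183,.65,.246],-15.687,t))
E
```

```text
[-0.00133697 -0.02327214]
[np.float64(0.5658310925207289), np.float64(0.019868588267123254), 0.16] [0.53894803 0.50315034 0.086     ]
```

{"method": "step_arm", "body": {"motion": [[0.0876,0.043,0.04,0,-0.112],[0.0876,0.086,0.08,0,-0.224],[0.0876,0.129,0.12,0,-0.336],[0.0876,0.172,0.16,0,-0.448],[0.0876,0.215,0.2,0,-0.5605]]}}

```text
time_s: 1.62
tcp_pos: [0.3361, 0.3975, 0.2459]
eef_rot: [-180.0, -0.0, 16.7]
contact_force: [0.4, 0.8, 0.4]
gripper_width: 0.0873
```

```bash
python3 - <<'E'
from h import *
rep()
y=-15.687;a=np.radians(y);sx,sy=.215,.2
p=np.array([.183+sx*np.cos(a)+sy*np.sin(a),.65+sx*np.sin(a)-sy*np.cos(a),.246]);print(p)
print(delta(p,16.43,[*toworld(-.001,-.0233),.16]))
E
```

```text
t 1.625 tcp [0.3361 0.3975 0.2459] rot [-1.7997e+02 -3.0000e-02  1.6660e+01] box [-0.1145  0.4039] F boxxy [0.58 0.68 0.44] w 0.08730741171402832
[0.33591552 0.39931724 0.246     ]
[0.11320254 0.42898443 0.086     ]
```

{"method": "step_arm", "body": {"motion": [[0.0876,0.015,0.06,0,0],[0.0876,0.03,0.12,0,0],[0.0876,0.046,0.18,0,0],[0.0876,0.062,0.24,0,0],[0.0876,0.077,0.3,0,0]]}}

```text
time_s: 2.25
tcp_pos: [0.495, 0.1314, 0.2461]
eef_rot: [-180.0, -0.1, 16.4]
contact_force: [1.5, 1.2, 0.2]
gripper_width: 0.0877
```

{"method": "step_arm", "body": {"motion": [[0.0876,0.015,0.06,0.02,0],[0.0876,0.03,0.11,0.04,0],[0.0876,0.036,0.129,0.07,0],[0.0876,0.036,0.129,0.086,0],[0.0876,0.036,0.129,0.086,0]]}}

```text
time_s: 2.88
tcp_pos: [0.5643, 0.0197, 0.1586]
eef_rot: [180.0, 0.1, 16.4]
contact_force: [-0.8, 0.5, -0.9]
gripper_width: 0.0875
```

```bash
python3 - <<'E'
from h import *
rep()
for c in("wrist","side"):
    d=capture(c);cv2.imwrite(f"pics/{c}1.png",d["image"][:,:,::-1])
rep()
E
```

```text
t 2.875 tcp [0.5643 0.0197 0.1586] rot [1.7999e+02 1.4000e-01 1.6420e+01] box [-0.0025 -0.0231] F boxxy [-0.62  0.71 -0.88] w 0.08750197180290564
t 2.975 tcp [0.5654 0.0205 0.1605] rot [ 1.7999e+02 -6.0000e-02  1.6500e+01] box [-0.0013 -0.0226] F boxxy [-0.16 -0.36 -0.23] w 0.08763019238678815
```

View pics/wrist1.png

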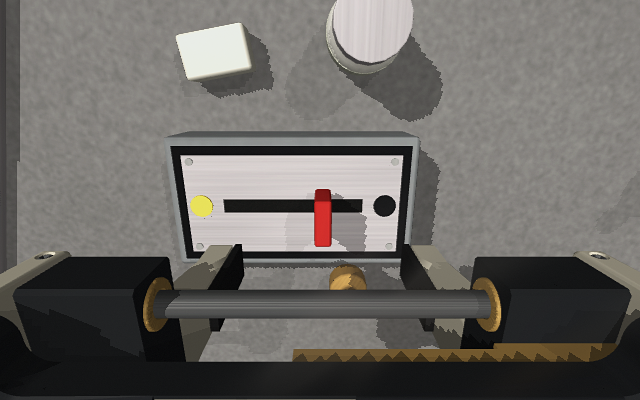

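View pics/side1.png

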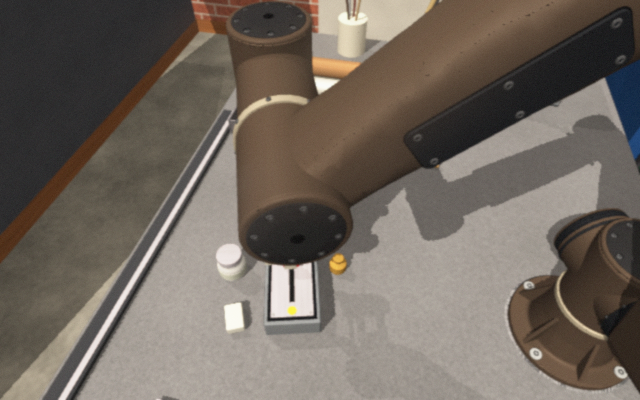

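The wrist view shows the red paddle at (322,218), centred between the open jaws (left pad ~225, right pad ~415). The black dot is at (384,205) and the yellow dot at (201,206). I'll lower the tool to straddle it.

{"method": "step_arm", "body": {"motion": [[0.0876,0,0,0.025,0],[0.0876,0,0,0.05,0],[0.0876,0,0,0.065,0],[0.0876,0,0,0.074,0],[0.0876,0,0,0.074,0]]}}

```text
time_s: 3.6
tcp_pos: [0.5652, 0.0199, 0.0857]
eef_rot: [180.0, 0.0, 16.5]
contact_force: [-0.2, -0.6, -0.1]
gripper_width: 0.0878
```

```bash
cat >> h.py <<'E'
def look(n):
    d=capture("wrist");cv2.imwrite(f"pics/{n}.png",d["image"][:,:,::-1]);W=cloud(d);hsv=cv2.cvtColor(d["image"],cv2.COLOR_RGB2HSV)
    m=((hsv[...,0]<6)|(hsv[...,0]>174))&(hsv[...,1]>150)&(hsv[...,2]>60)&(d["z_map"]>0)&(abs(W[...,2]-.08)<.03)
    p=W[m]; p=p[:,:2]-B; y=p@[-sa,ca]; x=p@[ca,sa]
    lo,hi=np.percentile(y,[1,99]);print(n,"paddle y",lo.round(4),hi.round(4),"x",np.percentile(x,[1,99]).round(4),"ztop",np.percentile(W[m][:,2],98).round(4),"travel~",((lo+hi)/2+.04).round(4),len(y))
E
python3 - <<'E'
from h import *
rep();look("w2");rep()
E
```

```text
t 3.6 tcp [0.5652 0.0199 0.0857] rot [179.99   0.    16.45] box [-0.0016 -0.0231] F boxxy [-0.37 -0.57 -0.08] w 0.08783385464933813
w2 paddle y -0.0301 -0.0188 x [-0.0026  0.0172] ztop 0.0976 travel~ 0.0156 1540
t 3.65 tcp [0.5655 0.0199 0.0861] rot [ 1.7999e+02 -4.0000e-02  1.6450e+01] box [-0.0013 -0.0232] F boxxy [0.03 0.05 0.45] w 0.08760020378258622
```

View pics/w2.png

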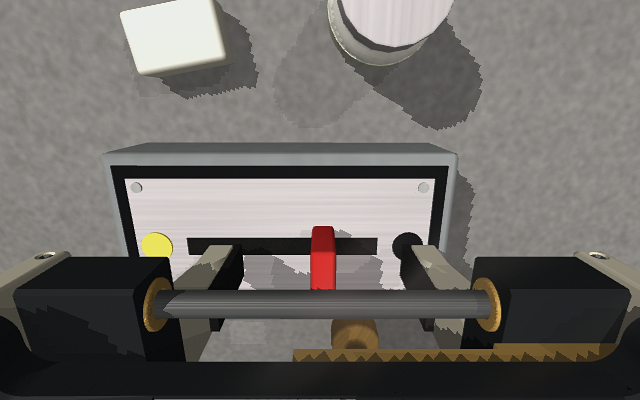

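The wrist view shows the paddle at (323,258) between the fingers, with the black dot at (408,246). Depth gives a travel of about 0.016, which is the first click. I'll approach the bright-side face and push towards the dark stop.

{"method": "step_arm", "body": {"motion": [[0.0876,0,0.015,0,0],[0.0876,0,0.028,0,0],[0.0876,0,0.034,0,0],[0.0876,0,0.036,0,0],[0.0876,0,0.038,0,0]]}}

```text
time_s: 4.28
tcp_pos: [0.5759, -0.017, 0.0856]
eef_rot: [-180.0, 0.0, 16.4]
contact_force: [-1.3, 0.4, 0.7]
gripper_width: 0.0878
```

```bash
python3 - <<'E'
from h import *
rep();look("w3");rep()
E
```

```text
t 4.275 tcp [ 0.5759 -0.017   0.0856] rot [-180.      0.     16.41] box [-0.0018 -0.0615] F boxxy [-1.1   0.73  0.66] w 0.08784480109904087
w3 paddle y -0.0306 -0.0191 x [-0.0126  0.0172] ztop 0.0975 travel~ 0.0151 2155
t 4.325 tcp [ 0.5759 -0.017   0.0856] rot [-180.      0.     16.42] box [-0.0017 -0.0615] F boxxy [ 0.26 -0.92  0.61] w 0.08767628854140086
```

Near contact. I'll go on in small steps.

{"method": "step_arm", "body": {"motion": [[0.0876,0,0.001,0,0],[0.0876,0,0.002,0,0],[0.0876,0,0.003,0,0]]}}

```text
time_s: 4.7
tcp_pos: [0.5765, -0.0189, 0.0855]
eef_rot: [-180.0, -0.0, 16.5]
contact_force: [-1.0, 4.9, 0.6]
gripper_width: 0.0878
```

```bash
python3 - <<'E'
from h import *
rep()
E
```

```text
t 4.7 tcp [ 0.5765 -0.0189  0.0855] rot [-179.96   -0.     16.45] box [-0.0017 -0.0635] F boxxy [0.4  5.02 0.63] w 0.08778336519601612
```

{"method": "step_arm", "body": {"motion": [[0.0876,0,0.001,0,0],[0.0876,0,0.002,0,0]]}}

```text
time_s: 4.95
tcp_pos: [0.5773, -0.0215, 0.0855]
eef_rot: [-180.0, 0.0, 16.4]
contact_force: [-0.7, 2.6, 1.0]
gripper_width: 0.0876
```

```bash
python3 - <<'E'
from h import *
rep()
E
```

```text
t 4.95 tcp [ 0.5773 -0.0215  0.0855] rot [-1.800e+02  1.000e-02  1.645e+01] box [-0.0017 -0.0662] F boxxy [0.11 2.72 0.99] w 0.08761370372734345
```

{"method": "step_arm", "body": {"motion": [[0.0876,0,0.001,0,0],[0.0876,0,0.002,0,0]]}}

```text
time_s: 5.2
tcp_pos: [0.5779, -0.0238, 0.0856]
eef_rot: [180.0, 0.0, 16.4]
contact_force: [0.2, 1.6, -0.1]
gripper_width: 0.0877
```

```bash
python3 - <<'E'
from h import *
rep();look("w4")
E
```

```text
t 5.2 tcp [ 0.5779 -0.0238  0.0856] rot [179.99   0.    16.42] box [-0.0018 -0.0686] F boxxy [ 0.6   1.5  -0.09] w 0.08768663497562257
w4 paddle y -0.0376 -0.0262 x [-0.0125  0.0172] ztop 0.0975 travel~ 0.0081 2150
```

The force is decaying as expected near the first hump. Next, over the hump.

{"method": "step_arm", "body": {"motion": [[0.0876,0,0.001,0,0],[0.0876,0,0.002,0,0],[0.0876,0,0.002,0,0]]}}

```text
time_s: 5.62
tcp_pos: [0.5785, -0.0257, 0.0856]
eef_rot: [180.0, -0.0, 16.4]
contact_force: [-0.5, -0.2, 0.3]
gripper_width: 0.0875
```

```bash
python3 - <<'E'
from h import *
rep();look("w5")
E
```

```text
t 5.625 tcp [ 0.5785 -0.0257  0.0856] rot [179.99  -0.    16.42] box [-0.0017 -0.0706] F boxxy [-0.55 -0.04  0.29] w 0.08754303323142733
w5 paddle y -0.0466 -0.0352 x [-0.0121  0.0171] ztop 0.0975 travel~ -0.0009 2014
```

It snapped to the dark stop. I'll press gently against it to feel that it is firm.

{"method": "step_arm", "body": {"motion": [[0.0876,0,0.002,0,0],[0.0876,0,0.004,0,0],[0.0876,0,0.006,0,0],[0.0876,0,0.007,0,0]]}}

```text
time_s: 6.18
tcp_pos: [0.5804, -0.0323, 0.0855]
eef_rot: [-180.0, 0.0, 16.4]
contact_force: [-0.7, 0.0, -1.4]
gripper_width: 0.0876
```

```bash
python3 - <<'E'
from h import *
rep();look("w6")
E
```

```text
t 6.175 tcp [ 0.5804 -0.0323  0.0855] rot [-180.      0.     16.42] box [-0.0018 -0.0775] F boxxy [-0.67  0.25 -1.42] w 0.08756598286134468
w6 paddle y -0.0466 -0.0352 x [-0.0127  0.0171] ztop 0.0975 travel~ -0.0009 2153
```

{"method": "step_arm", "body": {"motion": [[0.0876,0,0.0005,0,0],[0.0876,0,0.001,0,0]]}}

```text
time_s: 6.48
tcp_pos: [0.5805, -0.0326, 0.0855]
eef_rot: [-180.0, -0.0, 16.4]
contact_force: [-2.5, 6.9, 1.9]
gripper_width: 0.0875
```

Firm at the stop: 7 N over the last mm. Now back off, bringing the other finger up to the dark-side face. Contact is expected after about 75.6 mm.

```bash
python3 - <<'E'
from h import *
rep();look("w7");rep()
E
```

```text
t 6.475 tcp [ 0.5805 -0.0326  0.0855] rot [-179.96   -0.     16.42] box [-0.0017 -0.0778] F boxxy [-0.4   7.33  1.94] w 0.08750265151745387
w7 paddle y -0.0467 -0.0351 x [-0.0122  0.0172] ztop 0.0975 travel~ -0.0009 2156
t 6.525 tcp [ 0.5805 -0.0326  0.0855] rot [-179.96   -0.     16.43] box [-0.0018 -0.0778] F boxxy [-0.92  4.69  0.57] w 0.08759112010980001
```

{"method": "step_arm", "body": {"motion": [[0.0876,0,-0.005,0,0],[0.0876,0,-0.03,0,0],[0.0876,0,-0.055,0,0],[0.0876,0,-0.068,0,0],[0.0876,0,-0.073,0,0]]}}

```text
time_s: 7.15
tcp_pos: [0.56, 0.0374, 0.0857]
eef_rot: [180.0, -0.0, 16.5]
contact_force: [-0.0, -0.5, -0.2]
gripper_width: 0.0876
```

```bash
python3 - <<'E'
from h import *
rep();look("w8");rep()
E
```

```text
t 7.15 tcp [0.56   0.0374 0.0857] rot [ 1.7999e+02 -1.0000e-02  1.6490e+01] box [-0.0016 -0.0048] F boxxy [-0.18 -0.5  -0.16] w 0.0876220142566337
w8 paddle y -0.0457 -0.0342 x [-0.0112  0.0171] ztop 0.0976 travel~ 0.0001 2075
t 7.2 tcp [0.56   0.0375 0.0857] rot [ 1.800e+02 -1.000e-02  1.647e+01] box [-0.0016 -0.0047] F boxxy [1.37 1.18 0.72] w 0.087655817666405
```

View pics/w8.png

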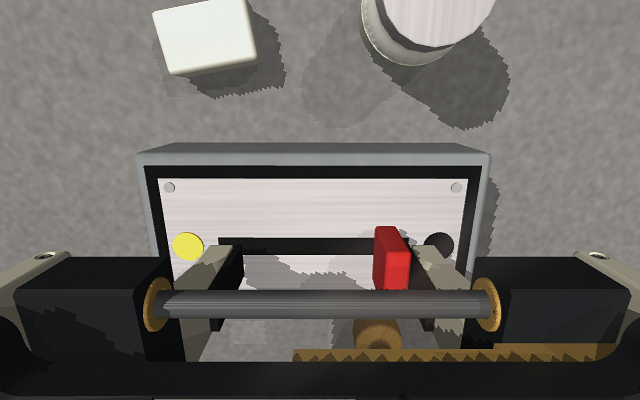

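The paddle is at (392,258), at the dark end of the slot, with the right finger about 2 to 3 mm from its dark-side face. Now I push towards bright in small steps.

{"method": "step_arm", "body": {"motion": [[0.0876,0,-0.001,0,0],[0.0876,0,-0.002,0,0],[0.0876,0,-0.003,0,0],[0.0876,0,-0.004,0,0]]}}

```text
time_s: 7.7
tcp_pos: [0.559, 0.0402, 0.0855]
eef_rot: [180.0, 0.0, 16.4]
contact_force: [2.5, -5.8, -2.8]
gripper_width: 0.0871
```

{"method": "step_arm", "body": {"motion": [[0.0876,0,-0.001,0,0],[0.0876,0,-0.002,0,0]]}}

```text
time_s: 7.95
tcp_pos: [0.5585, 0.0419, 0.0855]
eef_rot: [180.0, 0.0, 16.4]
contact_force: [1.7, -4.8, -1.0]
gripper_width: 0.0876
```

{"method": "step_arm", "body": {"motion": [[0.0876,0,-0.001,0,0],[0.0876,0,-0.002,0,0]]}}

```text
time_s: 8.2
tcp_pos: [0.5578, 0.0444, 0.0855]
eef_rot: [180.0, 0.0, 16.4]
contact_force: [1.7, -2.8, 0.1]
gripper_width: 0.0875
```

{"method": "step_arm", "body": {"motion": [[0.0876,0,-0.001,0,0],[0.0876,0,-0.002,0,0]]}}

```text
time_s: 8.45
tcp_pos: [0.5571, 0.0467, 0.0855]
eef_rot: [-180.0, 0.0, 16.4]
contact_force: [0.3, -2.0, -0.9]
gripper_width: 0.0873
```

```bash
python3 - <<'E'
from h import *
rep();look("w9")
E
```

```text
t 8.45 tcp [0.5571 0.0467 0.0855] rot [-179.99    0.     16.43] box [-0.0018  0.0049] F boxxy [-0.26 -1.99 -0.93] w 0.0872879395980148
w9 paddle y -0.0388 -0.0273 x [-0.0116  0.0171] ztop 0.0976 travel~ 0.0069 2135
```

{"method": "step_arm", "body": {"motion": [[0.0876,0,-0.001,0,0],[0.0876,0,-0.002,0,0],[0.0876,0,-0.002,0,0]]}}

```text
time_s: 8.88
tcp_pos: [0.5568, 0.0487, 0.0857]
eef_rot: [-180.0, -0.0, 16.4]
contact_force: [-0.1, 0.1, -0.4]
gripper_width: 0.0879
```

```bash
python3 - <<'E'
from h import *
rep();look("w10")
E
```

```text
t 8.875 tcp [0.5568 0.0487 0.0857] rot [-1.7999e+02 -2.0000e-02  1.6440e+01] box [-0.0015  0.0069] F boxxy [-0.13  0.09 -0.44] w 0.08788753980964724
w10 paddle y -0.0351 -0.0236 x [-0.0113  0.0171] ztop 0.0976 travel~ 0.0106 2095
```

```bash
python3 - <<'E'
from h import *
look("w11");rep()
E
```

```text
w11 paddle y -0.0297 -0.0183 x [-0.0111  0.0171] ztop 0.0976 travel~ 0.016 1988
t 8.975 tcp [0.5568 0.0486 0.0857] rot [-1.7999e+02 -2.0000e-02  1.6440e+01] box [-0.0016  0.0068] F boxxy [-0.04  0.12  0.17] w 0.08749870914805792
```

First click: the force fell to 0 and the travel reads 0.016. On to the second.

{"method": "step_arm", "body": {"motion": [[0.0876,0,-0.002,0,0],[0.0876,0,-0.004,0,0],[0.0876,0,-0.006,0,0],[0.0876,0,-0.007,0,0],[0.0876,0,-0.008,0,0]]}}

```text
time_s: 9.6
tcp_pos: [0.5545, 0.0558, 0.0856]
eef_rot: [180.0, 0.0, 16.4]
contact_force: [2.8, -4.4, -0.5]
gripper_width: 0.0876
```

{"method": "step_arm", "body": {"motion": [[0.0876,0,-0.001,0,0],[0.0876,0,-0.002,0,0]]}}

```text
time_s: 9.85
tcp_pos: [0.554, 0.0574, 0.0855]
eef_rot: [180.0, 0.0, 16.4]
contact_force: [2.2, -4.2, -1.2]
gripper_width: 0.0873
```

{"method": "step_arm", "body": {"motion": [[0.0876,0,-0.001,0,0],[0.0876,0,-0.002,0,0]]}}

```text
time_s: 10.1
tcp_pos: [0.5533, 0.0598, 0.0856]
eef_rot: [180.0, -0.0, 16.4]
contact_force: [1.1, -3.4, -1.6]
gripper_width: 0.0873
```

{"method": "step_arm", "body": {"motion": [[0.0876,0,-0.001,0,0],[0.0876,0,-0.002,0,0]]}}

```text
time_s: 10.35
tcp_pos: [0.5526, 0.0621, 0.0856]
eef_rot: [-180.0, -0.0, 16.4]
contact_force: [0.4, -1.9, 0.7]
gripper_width: 0.0878
```

```bash
python3 - <<'E'
from h import *
rep();look("w12")
E
```

```text
t 10.35 tcp [0.5526 0.0621 0.0856] rot [-179.99   -0.     16.43] box [-0.0017  0.0209] F boxxy [-0.19 -1.95  0.71] w 0.08782744950304648
w12 paddle y -0.0227 -0.0113 x [-0.0114  0.0171] ztop 0.0976 travel~ 0.023 2128
```

{"method": "step_arm", "body": {"motion": [[0.0876,0,-0.001,0,0],[0.0876,0,-0.002,0,0],[0.0876,0,-0.002,0,0]]}}

```text
time_s: 10.78
tcp_pos: [0.5521, 0.064, 0.0856]
eef_rot: [-180.0, -0.0, 16.4]
contact_force: [1.4, -0.4, 0.1]
gripper_width: 0.0875
```

```bash
python3 - <<'E'
from h import *
rep();look("w13");look("w13");rep()
E
```

```text
t 10.775 tcp [0.5521 0.064  0.0856] rot [-179.99   -0.     16.43] box [-0.0017  0.0229] F boxxy [ 1.2  -0.81  0.12] w 0.08753239136691619
w13 paddle y -0.0191 -0.0077 x [-0.0116  0.0171] ztop 0.0976 travel~ 0.0266 2107
w13 paddle y -0.0138 -0.0023 x [-0.0105  0.0171] ztop 0.0976 travel~ 0.032 1995
t 10.875 tcp [0.5521 0.0638 0.0855] rot [-179.99    0.     16.43] box [-0.0018  0.0228] F boxxy [-0.31 -0.47 -0.04] w 0.08777984277091894
```

Second click, travel 0.032. The same pattern for the third.

{"method": "step_arm", "body": {"motion": [[0.0876,0,-0.002,0,0],[0.0876,0,-0.004,0,0],[0.0876,0,-0.006,0,0],[0.0876,0,-0.007,0,0],[0.0876,0,-0.008,0,0]]}}

```text
time_s: 11.5
tcp_pos: [0.5499, 0.0712, 0.0855]
eef_rot: [180.0, 0.0, 16.4]
contact_force: [2.6, -3.7, -2.4]
gripper_width: 0.0877
```

{"method": "step_arm", "body": {"motion": [[0.0876,0,-0.001,0,0],[0.0876,0,-0.002,0,0]]}}

```text
time_s: 11.75
tcp_pos: [0.5495, 0.0728, 0.0855]
eef_rot: [180.0, 0.0, 16.4]
contact_force: [2.6, -4.0, -1.6]
gripper_width: 0.0876
```

{"method": "step_arm", "body": {"motion": [[0.0876,0,-0.001,0,0],[0.0876,0,-0.002,0,0]]}}

```text
time_s: 12.0
tcp_pos: [0.5488, 0.0752, 0.0856]
eef_rot: [180.0, -0.0, 16.4]
contact_force: [1.0, -3.4, 0.3]
gripper_width: 0.0879
```

{"method": "step_arm", "body": {"motion": [[0.0876,0,-0.001,0,0],[0.0876,0,-0.002,0,0]]}}

```text
time_s: 12.25
tcp_pos: [0.5481, 0.0774, 0.0856]
eef_rot: [-180.0, -0.0, 16.4]
contact_force: [-0.2, -1.6, -0.1]
gripper_width: 0.0874
```

```bash
python3 - <<'E'
from h import *
rep();look("w14")
E
```

```text
t 12.25 tcp [0.5481 0.0774 0.0856] rot [-179.99   -0.     16.43] box [-0.0017  0.0369] F boxxy [-0.68 -1.46 -0.09] w 0.08743081891964237
w14 paddle y -0.0067 0.0047 x [-0.0117  0.0171] ztop 0.0976 travel~ 0.039 2126
```

{"method": "step_arm", "body": {"motion": [[0.0876,0,-0.001,0,0],[0.0876,0,-0.002,0,0],[0.0876,0,-0.002,0,0]]}}

```text
time_s: 12.68
tcp_pos: [0.5476, 0.0793, 0.0856]
eef_rot: [-180.0, -0.0, 16.4]
contact_force: [0.3, 0.3, 0.1]
gripper_width: 0.0878
```

```bash
python3 - <<'E'
from h import *
rep();look("w15");look("w15");look("w15");rep()
E
```

```text
t 12.675 tcp [0.5476 0.0793 0.0856] rot [-179.99   -0.     16.43] box [-0.0017  0.0389] F boxxy [0.33 0.21 0.14] w 0.08775537263335174
w15 paddle y -0.0029 0.0085 x [-0.0112  0.0171] ztop 0.0976 travel~ 0.0428 2099
w15 paddle y 0.0023 0.0137 x [-0.0111  0.0171] ztop 0.0976 travel~ 0.048 1993
w15 paddle y 0.0023 0.0138 x [-0.011   0.0171] ztop 0.0976 travel~ 0.0481 1987
t 12.825 tcp [0.5476 0.0792 0.0856] rot [-179.99   -0.     16.43] box [-0.0017  0.0387] F boxxy [0.67 0.12 0.34] w 0.08736984228776944
```

Third click, travel 0.048, with no contact force. I'll centre the jaws round the paddle and then lift straight up.

{"method": "step_arm", "body": {"motion": [[0.0876,0,0.01,0,0],[0.0876,0,0.02,0,0],[0.0876,0,0.028,0,0],[0.0876,0,0.028,0,0]]}}

```text
time_s: 13.32
tcp_pos: [0.5557, 0.0514, 0.0855]
eef_rot: [180.0, 0.0, 16.4]
contact_force: [-0.3, -0.1, 0.1]
gripper_width: 0.0878
```

{"method": "step_arm", "body": {"motion": [[0.0876,0,0,-0.02,0],[0.0876,0,0,-0.05,0],[0.0876,0,0,-0.09,0],[0.0876,0,0,-0.13,0],[0.0876,0,0,-0.13,0]]}}

```text
time_s: 13.95
tcp_pos: [0.5573, 0.0528, 0.2192]
eef_rot: [-180.0, -0.4, 16.5]
contact_force: [0.2, -0.3, -1.1]
gripper_width: 0.0878
```

{"method": "step_arm", "body": {"motion": [[0.0876,0,-0.06,0,0],[0.0876,0,-0.12,0,0],[0.0876,-0.02,-0.18,0,0],[0.0876,-0.05,-0.23,0,0],[0.0876,-0.05,-0.23,0,0]]}}

```text
time_s: 14.58
tcp_pos: [0.44, 0.261, 0.2151]
eef_rot: [-180.0, 0.0, 16.7]
contact_force: [0.1, 0.4, -0.5]
gripper_width: 0.0879
```

```bash
python3 - <<'E'
from h import *
rep()
d=capture("top");cv2.imwrite("pics/top9.png",d["image"][:,:,::-1])
for l in("lever_paddle","dimmer","weight","jar","eraser","wash","dish"):
    print(l,[(o["location"],o["p"]) for o in spotter.tip_of("top",l)[:1]])
W=cloud(d);hsv=cv2.cvtColor(d["image"],cv2.COLOR_RGB2HSV)
m=((hsv[...,0]<6)|(hsv[...,0]>174))&(hsv[...,1]>150)&(hsv[...,2]>80)&(W[...,2]>.09)&(abs(W[...,0]-.56)<.1)&(abs(W[...,1]-.04)<.12)
print(m.sum(), [(box(W[m].mean(0)))] if m.any() else 0)
E
```

```text
t 14.575 tcp [0.44   0.261  0.2151] rot [-1.7998e+02  3.0000e-02  1.6710e+01] box [-0.0535  0.2436] F boxxy [ 0.23  0.37 -0.48] w 0.08794307614372614
lever_paddle [([0.5603, 0.0498, 0.0782], 0.69)]
dimmer [([0.5638, 0.0421, -0.0042], 0.81)]
weight [([0.4806, -0.0342, -0.0068], 0.45)]
jar [([0.7045, 0.0249, 0.0002], 0.84)]
eraser [([0.6543, 0.1377, 0.0034], 0.63)]
wash [([0.7165, -0.3178, -0.0018], 0.63)]
dish [([0.5059, -0.3229, -0.0014], 0.65)]
79 [array([-0.0012733 ,  0.00616393])]
```

View pics/top9.png

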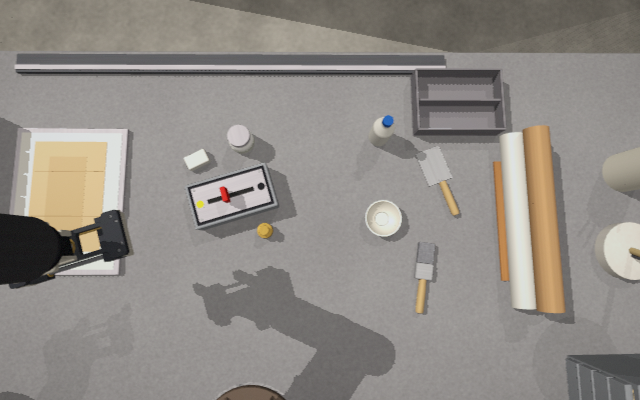

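The top view shows the paddle at (225,194). It moved 32 mm from its first-click reading in this camera, so it sits in the third click. The other objects are where they were, and the arm is clear of everything.

```bash
python3 - <<'E'
from plant import workorder
print(workorder.close_job())
E
```

```text
the job is handed in; nothing more can be done
None
```

The red lever is resting in the third click from the dark stop, and the job was handed in at about 14.6 s of the 61 s allowed.

- **Dark stop:** The lever started in the first click. I straddled it with the open fingers and pushed it back with one finger. It stayed put under about 7 N, so it was firmly on the stop.
- **Counting clicks:** I then pushed it the other way with the other finger in 1 mm steps. Each click began at about 4–6 N, fell to about 2 N and then to zero as the lever snapped on. The wrist camera read the lever at 16, 32 and 48 mm after the three clicks. It was never pushed past the third.
- **Last checks:** After backing off, the top camera showed the lever 32 mm from its starting position, which matches the third click. That camera reads about 2 mm low in absolute terms, as it did at the start.
- **Other objects:** The weight, jar and eraser read within about 5 mm of their first positions, which is about what the detector can resolve. The bottle, dish, spatula and brush I compared only by eye in the top picture, and they look unmoved. The arm was touching nothing, and no check failed.

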